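Seat a pin plate in its clamping nest and lock the two-stage cam lever

ROBOT

A 6-joint arm with a two-finger parallel gripper is mounted at the origin on a cart in front of the work surface, level with it; the furniture and walls round the work are solid. World frame = base frame: x ahead of the robot, y to its left, z up, the work surface at z = 0. Lengths are in m, angles in rad, forces in N, time in s.
With the tool pointing down it reaches from about 0.35 to 0.85 m from the base axis. Payload 8.1 kg.
Tool frame: the origin (TCP) lies at the centre of the arm's flange, where the gripper is bolted on; the fingertips stand 186 mm ahead of it and the grasp point (between the pads) lies 167 mm ahead of it; z points along the fingers, y is the line along which they close (so a half turn about z gives the same grasp; the last joint's range is limited). The gripper opens to 93 mm and grips with 3 to 60 N. Pads are 15 mm wide; open, the fingers measure 128 mm over their backs; the gripper's body (75 mm by 188 mm) begins 65 mm behind the grasp point.
Start: joints at [1.116, 0.13, 1.488, -0, 1.523, -0.085], TCP at [0.217, 0.559, 0.405] pointing down, gripper open.
Joint ranges: [-2.96, 2.96], [-0.89, 2.26], [0.02, 2.5], [-1.34, 4.48], [0, 2.73], [-2.66, 2.66]. Speed limits (rad/s): [2.39, 2.39, 2.79, 3.14, 3.14, 3.14].

INTERFACE

Orientations are given as a rotation vector (axis times angle).
In Python, from plant import read_state, read_camera, camera_params, robot gives the robot as it stands.
- The arm moves only by the tool carry_out, never from a script. Its argument "targets" is a list of rows, each an object of numbers: "hand": the opening in per cent of the stroke, from 0 (shut) to 100 (fully open); "x", "y", "z": the shift along the tool's x, y, z in m; "ax", "ay", "az": the turn, a rotation vector about the tool's x, y, z in rad. In form: [{"hand": .., "x": .., "y": .., "z": .., "ax": .., "ay": .., "az": ..}, ...]. A call has 1 to 8 rows; each row is the pose to reach, as a shift and turn from the pose commanded when the call began, along the tool's axes at that moment; what a row does not reach only later rows make up. A row lasts 1/8 s, in which the tool goes at most 62.5 mm and 10.7 degrees, less where a joint would pass 70% of its speed; a pose out of reach is approached as far as the arm can. A call with a gripper value outside its range is refused whole. The fingers move at their own pace and stop on an object; "newtons" is the grip in N (left out, the last holds). Time passes only in rows, so rows that repeat a pose let the fingers close. It gives the time, the measured TCP pose, the force, the opening and the grip force at its end, in the units of the state.
- read_state(): the state, without advancing time (a new reading comes with each control period).
- read_camera(name): name is "scene" or "top" or "wrist"; returns (picture, depth): 400x640x3 uint8, blue, green, red; 400x640 float32, m along the optical axis (not along the pixel's ray), 0 where there is no reading.
- camera_params(name): a dict with "fx", "fy", "cx", "cy" (pixels), "k1" (the pictures are not rectified: a ray, as slopes to the right and down, at radius r is drawn at 1 + k1 r^2 times it, then the intrinsics apply), "position" and "rotation" of the camera in the world. Camera axes: x right, y up, looking along -z (the intrinsics and any distortion apply to the point x, -y, -z); pixel columns grow to the right and rows downward; lengths in m; the calibration is good to about 2 mm. A picture is of the moment at which its call begins: read the wrist's pose just before it. camera_params takes no time and is no camera call; for the wrist camera it gives the pose at the moment of the call.
- robot.close_job(): hands the job in; it is judged then, once.
The state is a dict: "t": time; "q": joint angles; "dq": joint speeds; "joint_torque": joint torques, N m; "tool_pos": TCP position; "orientation": TCP orientation; "force": force on the tool from outside, world axes, zero at the start; "wrist_torque": the same for the moment, N m; "opening": finger opening in m; "gripper_force": force on a finger pad.
Only numpy, scipy, OpenCV 4.12 (cv2) and the standard library are available. Lean on these libraries where they do the work, as an engineer would, in place of code of your own. Each camera call takes 0.05 s, during which the arm holds its last target. There are 200 camera calls.

TASK

Slide the yellow pin plate that lies in the aluminium clamping nest fully home against the two end-stop buttons, then push the orange-handled cam lever from open, past its first detent (light hold), all the way to the second stop, so that the side jaw locks the plate. Work with the fingertips only: the plate is slid along the nest, never lifted, and the spare plate and the tools round the nest stay where they are.

Things in the scene. Friction and masses are not known exactly. Their poses are not given: they have to be found in the camera images.
- clamp_nest: Fixed aluminium base plate with the nest on it, 200 x 230 x 12 mm, x -100 to 100, y -167 to 63 mm in its frame: origin at bench height, +x along the nest to the end stop (away from the robot, give or take the yaw), +y left, z up. The pin plate slides along x on two steel strips (x -80 to 55 mm) with tops 15 mm above the bench. Open in front. The lever is on the right.
- nest_home (a point): Where the centre of the pin plate's underside is when home: (30, 0, 15) mm in the frame of clamp_nest, same axes.
- end_stop (a point): Middle between the two steel stop buttons, on the plane of their faces, at (55, 0, 20) mm in the frame of clamp_nest, same axes. They stand on a dark block behind, 28 mm high, screw heads to 33 mm.
- rail_face (a point): Middle of the face of the fixed dark rail on the nest's left, at (0, 31, 20) mm in the frame of clamp_nest, same axes. The rail runs x -55 to 55 mm, 18 mm thick, top at 27 mm, screw heads to 32 mm.
- pin_plate: The loose yellow plate in the nest, 50 (x) x 62 (y) x 10 mm, 0.04 to 0.09 kg, two light bars on top; origin at the centre of its underside, 15 mm above the bench. It starts 18 to 42 mm short of the stop buttons, nearly square, with 8 mm side play in all between rail and jaw pad. The closing jaw shifts it sideways against the rail, but not along x.
- cam_lever (a joint): Lever angle, rad, vertical axis, anticlockwise from above. 0 = open, points front-right (225 deg from nest +x), green dot; 0.785 = first detent, light hold, points right (270 deg), yellow dot; 1.571 = second stop, locked, back-right (315 deg), red dot. A sprung roller drops into a V notch at each. Leaving a notch takes about 8 N at the handle, between notches 2 to 4 N; left between, it stays.
- lever_handle (a point): Middle of the lever's upright orange handle, 62 mm above the bench: round, 15 to 23 mm in diameter, 41 to 83 mm above the bench, 105 mm from the pivot; turns with the lever. The flat steel arm under it is 18 to 22 mm wide, 35 to 41 mm above the bench. Only the base plate (12 mm high) lies under the outer 35 mm of the lever's path.
- lever_pivot (a point): On the lever's vertical hinge axis, at (20, -86, 37) mm in the frame of clamp_nest, same axes. Hub top 47 mm. The notched steel sector under the arm lies within 65 mm of it, top 22 mm, stop pins to 40 mm. The brass plunger housing on the arm, 55 mm from the pivot, and its pin reach 62 mm above the bench.
- jaw_pad: Brass pad of the side jaw, right of the pin plate, 40 x 6 x 11 mm; origin at the lower edge of its front face, at (20, -39, 16) mm in the nest's frame when open. The lever's eccentric moves it to +y: 7 mm at the first detent, just short of the plate, 10 mm when locked; sprung, it then presses with about 10 N. Guides and strap above it up to 41 mm high.
- spare_plate: Bystander: a second yellow plate, 50 x 62 x 10 mm, loose on the bench behind the nest; leave it.
- bracket: Bystander: chrome angle bracket, 28 x 56 x 36 mm, loose behind the nest on the right; leave it.
- gauge: Bystander: steel plug gauge with a red ring, 120 mm long, 19 mm thick, lying behind the nest; leave it.
- driver: Bystander: screwdriver with a yellow handle, 172 mm long, 26 mm thick, on the bench to the right of the lever; leave it.
Mind the look-alikes: they are no part of the job. Leave any black look-alike of the pin_plate alone.

How it is judged:
On the way, in this order (a step that is already met when the one before it is completed fails the run):
1. the plate is home against the stop buttons, with the lever still open (x of pin_plate in the frame of clamp_nest between 0.028 and 0.032 m and value of joint cam_lever below 0.2 rad), for 0.2 s.
2. the lever has reached its second stop (value of joint cam_lever above 1.5 rad), for 0.2 s.
At the end, for the whole second after the job is handed in: The plate lies at rest on the wear strips, within 2 mm of its home position along the nest and across it and square to within 0.04 rad; the lever is at its second stop (over 1.5 rad) and the jaw pad presses the plate with over 4 N (x of pin_plate in the frame of clamp_nest between 0.028 and 0.032 m and y of pin_plate in the frame of clamp_nest between -0.002 and 0.002 m and z of pin_plate in the frame of clamp_nest below 0.018 m and angle between the x axis of pin_plate and the x axis of clamp_nest, either way round below 0.04 rad and value of joint cam_lever above 1.5 rad and contact force between jaw_pad and pin_plate above 4 N and linear speed of pin_plate below 0.01 m/s); the robot touches nothing.
It fails at once if the pin plate is lifted or tipped out of the nest (z of pin_plate in the frame of clamp_nest above 0.021 m or angle between pin_plate's own z axis and vertical above 0.25 rad).
It fails at once if the spare plate or a tool round the nest is moved by more than 2 cm (distance of any of spare_plate, bracket, gauge, driver from where it was at the start of the episode above 0.02 m).
It also fails if it takes over 54 s, if anything falls off the work surface, if the arm or the gripper's body presses on something with over 40 N, if the wrist force passes 120 N, or if a joint passes its speed limit or range.

## Working session

There is one attempt and no reset: what is moved stays moved. The work goes in short steps, Python scripts to look and compute and a tool call to move; the robot and the scene stay as the last step left them, time stands still between calls to the robot, and variables do not carry over. Pictures are saved under pics/ and viewed, at most 10 in all, crops included, and the job is handed in when it is done.

Besides the shell and the picture viewer there is one more tool, called after ">>>" as name(argument=value, ...), one argument or row to a line, values as JSON. carry_out: Moves the arm, as the interface text tells. Its arguments: {"type":"object","properties":{"targets":{"type":"array","items":{"type":"object","properties":{"hand":{"type":"number"},"x":{"type":"number"},"y":{"type":"number"},"z":{"type":"number"},"ax":{"type":"number"},"ay":{"type":"number"},"az":{"type":"number"}}}},"newtons":{"type":"number"}},"required":["targets"]}

```bash
mkdir -p pics; cat > h.py <<'E'
import numpy as np, cv2
from plant import read_state, read_camera, camera_params, robot
from scipy.spatial.transform import Rotation as R
def ray(p,u,v):
    K=np.array([[p['fx'],0,p['cx']],[0,p['fy'],p['cy']],[0,0,1.]])
    n=cv2.undistortPoints(np.array([[[u,v]]],float),K,np.array([p['k1'],0,0,0.]))[0,0]
    # model: drawn = (1+k1 r^2)*true
    return np.asarray(p['rotA'])@np.array([n[0],-n[1],-1])
def cam(n):
    p=dict(camera_params(n)); r=np.array(p['rotation'],float)
    p['rotA']=r if r.shape==(3,3) else (R.from_rotvec(r).as_matrix() if r.size==3 else r)
    p['position']=np.array(p['position']); return p
def onz(p,u,v,z):
    d=ray(p,u,v); return p['position']+d*(z-p['position'][2])/d[2]
E
python3 - <<'E'
from h import *
print(read_state())
for n in("top","scene"):
    print(camera_params(n)); im,d=read_camera(n); cv2.imwrite(f'pics/{n}0.png',im); np.save(f'{n}0.npy',d)
E
```

```text
{'t': 0.0, 'q': array([ 1.11557812e+00,  1.31170130e-01,  1.48923737e+00, -2.15855110e-05,
        1.52299151e+00, -8.54137729e-02]), 'dq': array([-0.00115177, -0.00212414,  0.00154061, -0.00105431, -0.00045356,
        0.0006759 ]), 'joint_torque': array([-8.89491657e-04, -5.59874761e+01, -4.91732454e+01,  7.68500171e-02,
        3.63441033e-02, -1.38189739e-04]), 'tool_pos': array([0.21675519, 0.55924752, 0.4037048 ]), 'orientation': array([-5.77496422e-01, -3.08758720e+00,  2.74302718e-03]), 'force': array([ 0.65698976, -0.45611381,  0.30378113]), 'wrist_torque': array([-0.02267082,  0.00049286, -0.0181505 ]), 'gripper_force': 0.0, 'opening': 0.09283665645426616}
{'fx': 466.2608765785852, 'fy': 466.2608765785852, 'cx': 309.16699693833726, 'cy': 196.1326384373708, 'k1': -0.027283549376697795, 'position': array([ 0.4864493 , -0.05761599,  0.94873795]), 'rotation': array([ 0.03333203, -0.09980772, -1.58666338])}
{'fx': 445.43938689737234, 'fy': 445.43938689737234, 'cx': 322.79057094155047, 'cy': 206.11676293443858, 'k1': -0.00744780780208923, 'position': array([-0.1493612 , -0.56360233,  0.62573138]), 'rotation': array([ 0.93384561, -0.48873894, -0.90614955])}
```

View pics/top0.png

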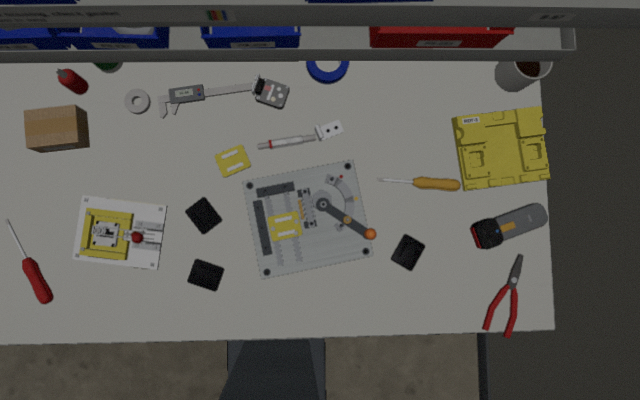

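View pics/scene0.png

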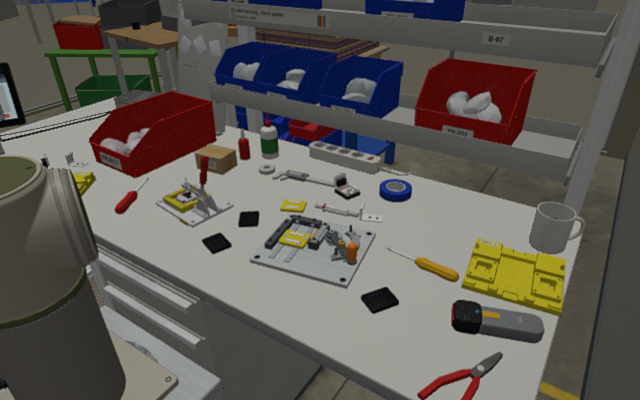

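The top view shows the nest, with base corners near (245,185), (355,160), (373,257) and (263,278). The pin plate is at (284,226), the handle at (370,234), the spare plate at (233,160) and the driver at (420,183).

```bash
python3 - <<'E'
from h import *
im=cv2.imread('pics/top0.png'); p=cam('top')
hsv=cv2.cvtColor(im,cv2.COLOR_BGR2HSV)
g=im[:,:,:].astype(int).mean(2)
for q in((258,200),(340,245),(225,200),(300,290),(255,262),(275,226)):print(q,im[q[1],q[0]],hsv[q[1],q[0]])
c=cv2.resize(im[150:290,235:385],None,fx=5,fy=5,interpolation=cv2.INTER_CUBIC)
c=cv2.resize(c,(750,600)) if c.shape[0]>600 else c
c=cv2.resize(im[150:290,235:385],(600,560),interpolation=cv2.INTER_CUBIC) # 4x
cv2.imwrite('pics/crop0.png',c)
E
```

```text
(258, 200) [72 70 69] [110  11  72]
(340, 245) [123 125 121] [ 75   8 125]
(225, 200) [127 132 132] [ 30  10 132]
(300, 290) [126 129 130] [ 23   8 130]
(255, 262) [126 130 130] [ 30   8 130]
(275, 226) [ 52 127 137] [ 26 158 137]
```

View pics/crop0.png

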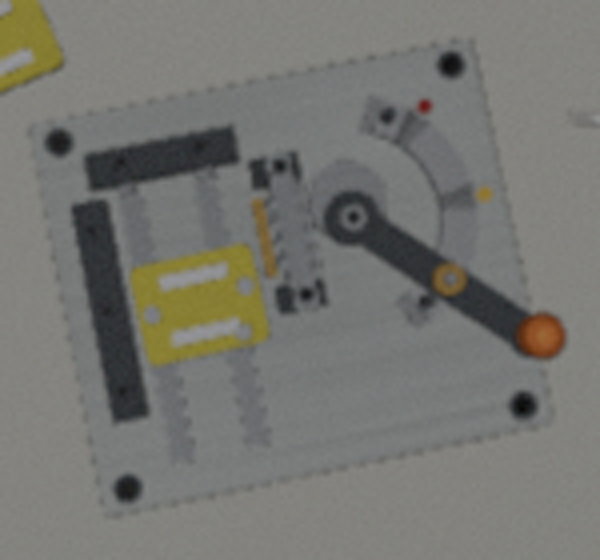

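Crop (4×): base corners (30,125), (472,40), (552,425), (108,515), screws inset, plate centre about (200,303), lever pivot (352,217), handle top (541,336).

```bash
python3 - <<'E'
from h import *
im=cv2.imread('pics/top0.png'); p=cam('top')
hsv=cv2.cvtColor(im,cv2.COLOR_BGR2HSV)
g=cv2.cvtColor(im,cv2.COLOR_BGR2GRAY)
f=lambda a,z:onz(p,a[0]/4+235-.375,a[1]/4+150-.375,z)[:2]
C=np.array([f(a,.012) for a in((30,125),(472,40),(552,425),(108,515))]) # BL, BR, FR, FL
print(C.round(4))
S=[]
for a in((59,143),(451,65),(523,405),(127,488)):
    u,v=round(a[0]/4+235),round(a[1]/4+150); w=np.clip(110-g[v-4:v+5,u-4:u+5].astype(float),0,None)
    yy,xx=np.mgrid[v-4:v+5,u-4:u+5]; S.append(onz(p,(w*xx).sum()/w.sum(),(w*yy).sum()/w.sum(),.014)[:2])
S=np.array(S);print(S.round(4))
for Q in(C,S):
    xd=(Q[0]+Q[1]-Q[2]-Q[3]);yd=(Q[0]+Q[3]-Q[1]-Q[2])
    print('len',np.linalg.norm(xd)/2,np.linalg.norm(yd)/2,'yaw',np.arctan2(xd[1],xd[0]),np.arctan2(-yd[0],yd[1]),'ctr',Q.mean(0))
yaw=np.arctan2(xd[1],xd[0])*.5+np.arctan2(-yd[0],yd[1])*.5
Rm=np.array([[np.cos(yaw),-np.sin(yaw)],[np.sin(yaw),np.cos(yaw)]])
c=(C.mean(0)+S.mean(0))/2; o=c-Rm@[0,-.052]
print('yaw',yaw,'o',o)
m=cv2.inRange(hsv,(20,90,60),(35,255,255)); m[:, :255]=0;m[:,320:]=0;m[:195]=0;m[260:]=0
m=cv2.morphologyEx(m,cv2.MORPH_CLOSE,np.ones((9,9)))
n,_,st,ce=cv2.connectedComponentsWithStats(m);i=1+st[1:,4].argmax();print(st[i])
co=max(cv2.findContours(m,0,1)[0],key=cv2.contourArea)
b=cv2.boxPoints(cv2.minAreaRect(co)); W=np.array([onz(p,*x,.025)[:2] for x in b]); print('plate nest',(W-o)@Rm,'ctr',(W.mean(0)-o)@Rm, (onz(p,*ce[i],.025)[:2]-o)@Rm)
h=cv2.inRange(hsv,(3,150,90),(14,255,255)); h[:,:360]=0;h[:,380:]=0;h[:220]=0;h[250:]=0
M=cv2.moments(h,True);u,v=M['m10']/M['m00'],M['m01']/M['m00'];hw=onz(p,u,v,.08)[:2];hn=(hw-o)@Rm
print('handle',u,v,hw,hn,'lever',hn-[.02,-.086],np.degrees(np.arctan2(*(hn-[.02,-.086])[::-1])),np.linalg.norm(hn-[.02,-.086]))
pv=f((352,217),.047);print('pivot',(pv-o)@Rm)
for nm,q in dict(driverL=(380,180),driverR=(458,185),bracket=(330,130)).items():print(nm,(onz(p,*q,.02)[:2]-o)@Rm)
s=read_state();print(R.from_rotvec(s['orientation']).as_matrix().round(3),cam('wrist'))
E
```

```text
[[ 5.985e-01  3.650e-02]
 [ 6.389e-01 -1.881e-01]
 [ 4.431e-01 -2.233e-01]
 [ 4.034e-01 -6.000e-04]]
[[ 0.5893  0.022 ]
 [ 0.6262 -0.1766]
 [ 0.4534 -0.2086]
 [ 0.4165 -0.0104]]
len 0.1987217850897937 0.22723555735592224 yaw 0.1827743402395588 0.17736041297054359 ctr [ 0.52099058 -0.09387181]
len 0.1757688810057288 0.20179200864637586 yaw 0.18417814836629942 0.1841437011066516 ctr [ 0.52133876 -0.09336792]
yaw 0.1841609247364755 o [ 0.51164234 -0.04249917]
[268 200  36  41 836]
plate nest [[ 0.03740564  0.02749558]
 [ 0.03879054 -0.04399605]
 [-0.02955066 -0.04513702]
 [-0.03063594  0.0259832 ]] ctr [ 0.00400239 -0.00891357] [-0.00410916 -0.00688237]
handle 369.9404761904762 233.51190476190476 [ 0.48792056 -0.20744879] [-0.05352651 -0.15781639] lever [-0.07352651 -0.07181639] -135.67411602596493 0.10278006238464527
pivot [ 0.02024919 -0.08497783]
driverL [ 0.04589371 -0.21096567]
driverR [ 0.00437348 -0.36605677]
bracket [ 0.16584328 -0.13261385]
[[-0.932  0.361 -0.001]
 [ 0.361  0.932 -0.002]
 [ 0.    -0.002 -1.   ]] {'fx': 327.89775576664135, 'fy': 327.89775576664135, 'cx': 312.7440674700346, 'cy': 194.53783993000832, 'k1': -0.05996536338789909, 'position': array([0.1474048 , 0.58450671, 0.38273415]), 'rotation': array([-0.23572742, -0.15946818,  1.19318676]), 'rotA': array([[ 0.36185476, -0.89912569, -0.24623997],
       [ 0.93223331,  0.34858332,  0.09711197],
       [-0.00148072, -0.26469353,  0.96433145]])}
```

>>> carry_out(
  targets=[
    {"hand":50,"x":-0.05,"y":-0.056,"z":0,"az":-0.07},
    {"hand":0,"x":-0.1,"y":-0.11,"z":0,"az":-0.14},
    {"hand":0,"x":-0.14,"y":-0.16,"z":0.0,"az":-0.21},
    {"hand":0,"x":-0.18,"y":-0.2,"z":0.0,"az":-0.28},
    {"hand":0,"x":-0.22,"y":-0.246,"z":0.0,"az":-0.35},
    {"hand":0,"x":-0.26,"y":-0.292,"z":0,"az":-0.42},
    {"hand":0,"x":-0.3,"y":-0.337,"z":0,"az":-0.49},
    {"hand":0,"x":-0.34,"y":-0.382,"z":0,"az":-0.553},
  ],
)

```text
schema error: expected keys hand, x, y, z, ax, ay, az
```

```bash
cat >> h.py <<'E'
o=np.array([0.51164,-0.0425]); yaw=0.184
Rm=np.array([[np.cos(yaw),-np.sin(yaw)],[np.sin(yaw),np.cos(yaw)]])
def where():
    s=read_state(); T=R.from_rotvec(s['orientation']).as_matrix(); y=T[:2,1]@Rm
    print('t',round(s['t'],2),'nest xy',((s['tool_pos'][:2]-o)@Rm).round(4),'tip z',round(s['tool_pos'][2]-.186,4),'tooly ang nest deg',np.degrees(np.arctan2(y[1],y[0])).round(2),'F',s['force'].round(1),'q6',s['q'][5].round(2),'open',s['opening'])
    return s,T
def to(nx,ny,tipz,ang=None):
    s,T=where(); w=np.r_[o+Rm@[nx,ny],tipz+.186]; d=T.T@(w-s['tool_pos']); print('shift',d.round(4))
    if ang is not None:
        a=yaw+np.radians(ang); Y=np.array([np.cos(a),np.sin(a),0]);Z=np.array([0,0,-1.]);X=np.cross(Y,Z)
        print('turn',R.from_matrix(T.T@np.c_[X,Y,Z]).as_rotvec().round(4))
E
python3 - <<'E'
from h import *
to(-.065,-.005,.134,90)
p=cam('top');f=lambda a,z:onz(p,a[0]/4+235-.375,a[1]/4+150-.375,z)[:2]
W=np.array([f(a,.025) for a in((132,268),(250,245),(270,342),(152,365))]);print((W-o)@Rm)
E
```

```text
t 0.1 nest xy [-0.1798  0.6456] tip z 0.2178 tooly ang nest deg 58.27 F [-0.4  0.1 -0.1] q6 -0.09 open 0.09302934076228979
shift [-0.4398 -0.4928  0.0845]
turn [-0.0016 -0.0006 -0.5538]
[[ 0.01835257  0.02507012]
 [ 0.01788327 -0.03430932]
 [-0.0310671  -0.03442159]
 [-0.03043194  0.024733  ]]
```

>>> carry_out(
  targets=[
    {"hand":50,"x":-0.03,"y":-0.034,"z":0,"ax":0,"ay":0,"az":-0.05},
    {"hand":0,"x":-0.07,"y":-0.078,"z":0,"ax":0,"ay":0,"az":-0.12},
    {"hand":0,"x":-0.11,"y":-0.123,"z":0,"ax":0,"ay":0,"az":-0.2},
    {"hand":0,"x":-0.15,"y":-0.168,"z":0,"ax":0,"ay":0,"az":-0.28},
    {"hand":0,"x":-0.19,"y":-0.213,"z":0,"ax":0,"ay":0,"az":-0.36},
    {"hand":0,"x":-0.23,"y":-0.258,"z":0,"ax":0,"ay":0,"az":-0.43},
    {"hand":0,"x":-0.27,"y":-0.303,"z":0,"ax":0,"ay":0,"az":-0.5},
    {"hand":0,"x":-0.3,"y":-0.336,"z":0,"ax":0,"ay":0,"az":-0.553},
  ],
)

```text
t: 1.1
tool_pos: [0.3753, 0.1356, 0.4045]
orientation: [-0.289, 3.128, -0.0]
force: [0.8, 0.6, 0.5]
opening: 0.0179
gripper_force: 0.0
```

```bash
python3 -c "
from h import *
to(-.08,-.005,.134,90)"
```

```text
t 1.1 nest xy [-0.1015  0.2   ] tip z 0.2185 tooly ang nest deg 90.01 F [0.8 0.6 0.5] q6 -1.54 open 0.017926877412580096
shift [-0.0214 -0.205   0.0846]
turn [-0.0003  0.0001  0.0001]
```

>>> carry_out(
  targets=[
    {"hand":0,"x":-0.004,"y":-0.045,"z":0.02,"ax":0,"ay":0,"az":0},
    {"hand":0,"x":-0.009,"y":-0.09,"z":0.04,"ax":0,"ay":0,"az":0},
    {"hand":0,"x":-0.014,"y":-0.135,"z":0.06,"ax":0,"ay":0,"az":0},
    {"hand":0,"x":-0.018,"y":-0.175,"z":0.075,"ax":0,"ay":0,"az":0},
    {"hand":0,"x":-0.021,"y":-0.205,"z":0.085,"ax":0,"ay":0,"az":0},
    {"hand":0,"x":-0.021,"y":-0.205,"z":0.085,"ax":0,"ay":0,"az":0},
    {"hand":0,"x":-0.021,"y":-0.205,"z":0.085,"ax":0,"ay":0,"az":0},
  ],
)

```text
t: 1.98
tool_pos: [0.4329, -0.0596, 0.3197]
orientation: [0.287, -3.128, -0.001]
force: [0.7, 0.1, -0.1]
opening: 0.0007
gripper_force: 0.0
```

```bash
python3 - <<'E'
from h import *
to(-.075,-.005,.019,90)
p=cam('wrist'); im,d=read_camera('wrist'); cv2.imwrite('pics/w1.png',im)
hsv=cv2.cvtColor(im,cv2.COLOR_BGR2HSV)
m=cv2.inRange(hsv,(22,90,50),(35,255,255))
m=cv2.morphologyEx(m,cv2.MORPH_OPEN,np.ones((3,3)))
for c in sorted(cv2.findContours(m,0,1)[0],key=cv2.contourArea)[-3:]:
    b=cv2.boxPoints(cv2.minAreaRect(c)); print(b.round(0).tolist(),[((onz(p,*x,.025)[:2]-o)@Rm).round(4).tolist() for x in b])
E
```

```text
t 1.98 nest xy [-0.0805 -0.0025] tip z 0.1337 tooly ang nest deg 89.93 F [ 0.7  0.1 -0.1] q6 -2.01 open 0.000699417517671458
shift [-0.0056 -0.0026  0.1147]
turn [ 0.0006 -0.0005 -0.0012]
[[157.0, 284.0], [161.0, 284.0], [161.0, 287.0], [157.0, 287.0]] [[0.0082, -0.1521], [0.0082, -0.1482], [0.0114, -0.1486], [0.0115, -0.1526]]
[[312.0, 245.0], [314.0, 245.0], [314.0, 251.0], [312.0, 251.0]] [[-0.0327, -0.0041], [-0.0327, -0.0023], [-0.0267, -0.0023], [-0.0267, -0.0041]]
[[312.0, 260.0], [314.0, 260.0], [314.0, 278.0], [312.0, 278.0]] [[-0.0177, -0.0041], [-0.0177, -0.0023], [0.0008, -0.0023], [0.0008, -0.0042]]
```

View pics/w1.png

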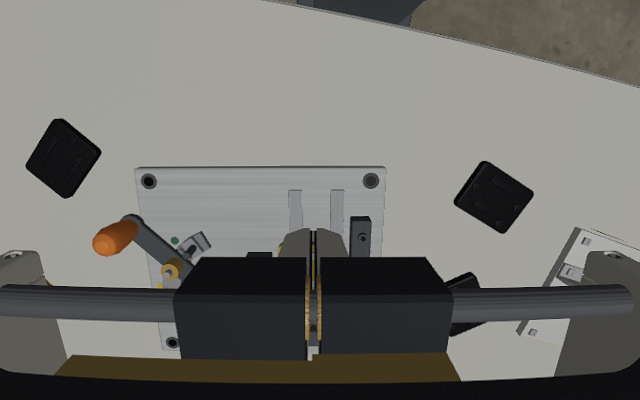

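The wrist view shows the fingertips at (313,235), centred over the strips (295 and 337) in front of the plate, which the fingers hide. Descending.

>>> carry_out(
  targets=[
    {"hand":0,"x":0,"y":-0.001,"z":0.03,"ax":0,"ay":0,"az":0},
    {"hand":0,"x":0.0,"y":-0.0025,"z":0.06,"ax":0,"ay":0,"az":0},
    {"hand":0,"x":0.0,"y":-0.0025,"z":0.085,"ax":0,"ay":0,"az":0},
    {"hand":0,"x":0.0,"y":-0.0025,"z":0.1,"ax":0,"ay":0,"az":0},
    {"hand":0,"x":0.0,"y":-0.0025,"z":0.11,"ax":0,"ay":0,"az":0},
    {"hand":0,"x":0.0,"y":-0.0025,"z":0.1145,"ax":0,"ay":0,"az":0},
    {"hand":0,"x":0.0,"y":-0.0025,"z":0.1145,"ax":0,"ay":0,"az":0},
  ],
)

```text
t: 2.9
tool_pos: [0.4338, -0.0625, 0.2056]
orientation: [-0.287, 3.128, -0.0]
force: [0.0, -0.7, 0.0]
opening: 0.0007
gripper_force: 0.0
```

```bash
python3 -c "
from h import *
to(-.0025,-.005,.019,90)"
```

```text
t 2.9 nest xy [-0.0802 -0.0054] tip z 0.0196 tooly ang nest deg 89.96 F [ 0.  -0.7  0. ] q6 -2.01 open 0.0006576153672541353
shift [-0.0777  0.0004  0.0006]
turn [-0.0002  0.0004 -0.0007]
```

>>> carry_out(
  targets=[
    {"hand":0,"x":-0.015,"y":0,"z":0.0,"ax":0,"ay":0,"az":0},
    {"hand":0,"x":-0.03,"y":0,"z":0.0,"ax":0,"ay":0,"az":0},
    {"hand":0,"x":-0.038,"y":0,"z":0.0,"ax":0,"ay":0,"az":0},
    {"hand":0,"x":-0.043,"y":0,"z":0.0,"ax":0,"ay":0,"az":0},
    {"hand":0,"x":-0.048,"y":0,"z":0.0,"ax":0,"ay":0,"az":0},
    {"hand":0,"x":-0.053,"y":0,"z":0.0,"ax":0,"ay":0,"az":0},
    {"hand":0,"x":-0.058,"y":0,"z":0.0,"ax":0,"ay":0,"az":0},
    {"hand":0,"x":-0.062,"y":0,"z":0.0,"ax":0,"ay":0,"az":0},
  ],
)

```text
t: 3.9
tool_pos: [0.4948, -0.0511, 0.2052]
orientation: [0.287, -3.128, 0.0]
force: [-0.9, -0.7, 1.4]
opening: 0.0003
gripper_force: 0.3
```

>>> carry_out(
  targets=[
    {"hand":0,"x":-0.003,"y":0,"z":0.0,"ax":0,"ay":0,"az":0},
    {"hand":0,"x":-0.006,"y":0,"z":0.0,"ax":0,"ay":0,"az":0},
    {"hand":0,"x":-0.009,"y":0,"z":0.0,"ax":0,"ay":0,"az":0},
    {"hand":0,"x":-0.011,"y":0,"z":0.0,"ax":0,"ay":0,"az":0},
    {"hand":0,"x":-0.0125,"y":0,"z":0.0,"ax":0,"ay":0,"az":0},
    {"hand":0,"x":-0.0125,"y":0,"z":0.0,"ax":0,"ay":0,"az":0},
  ],
)

```text
t: 4.65
tool_pos: [0.5069, -0.0489, 0.2053]
orientation: [-0.287, 3.128, 0.0]
force: [-0.1, -0.3, 0.3]
opening: 0.0
gripper_force: 0.0
```

```bash
python3 - <<'E'
from h import *
to(-.0025,-.005,.019,90)
im,d=read_camera('top'); c=cv2.resize(im[150:290,235:385],(600,560),interpolation=cv2.INTER_CUBIC); cv2.imwrite('pics/crop1.png',c)
im,d=read_camera('scene'); c=cv2.resize(im[190:290,240:390],(750,500),interpolation=cv2.INTER_CUBIC); cv2.imwrite('pics/scr1.png',c)
E
```

```text
t 4.65 nest xy [-0.0058 -0.0054] tip z 0.0193 tooly ang nest deg 89.96 F [-0.1 -0.3  0.3] q6 -1.95 open 2.448415699775726e-05
shift [-0.0033  0.0004  0.0003]
turn [-0.      0.0002 -0.0007]
```

View pics/scr1.png

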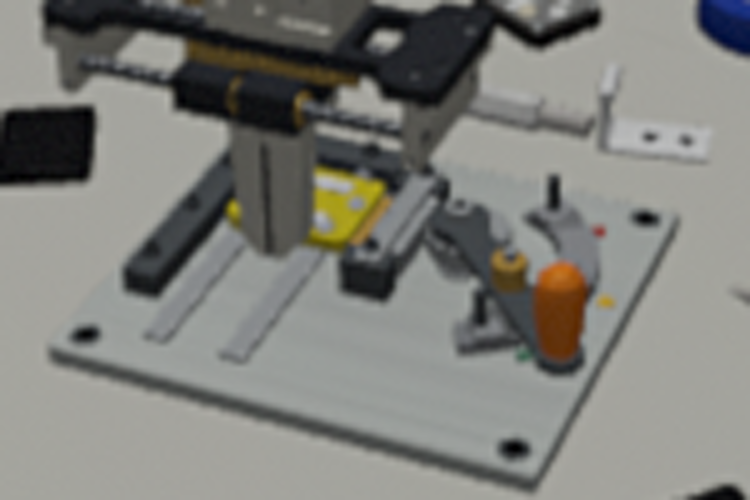

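The scene crop shows the fingers behind the plate, flat on the strips and nearly home. I'll creep forward and watch the force.

>>> carry_out(
  targets=[
    {"hand":0,"x":-0.001,"y":0,"z":0.0,"ax":0,"ay":0,"az":0},
    {"hand":0,"x":-0.002,"y":0,"z":0.0,"ax":0,"ay":0,"az":0},
    {"hand":0,"x":-0.0025,"y":0,"z":0.0,"ax":0,"ay":0,"az":0},
  ],
)

```text
t: 5.12
tool_pos: [0.5088, -0.0485, 0.2051]
orientation: [0.287, -3.126, 0.0]
force: [-6.8, -1.4, 3.9]
opening: 0.0003
gripper_force: 3.3
```

>>> carry_out(
  targets=[
    {"hand":0,"x":-0.001,"y":0,"z":0.0,"ax":0,"ay":0,"az":0},
    {"hand":0,"x":-0.001,"y":0,"z":0.0,"ax":0,"ay":0,"az":0},
  ],
)

```text
t: 5.38
tool_pos: [0.5092, -0.0484, 0.2049]
orientation: [0.287, -3.124, -0.0]
force: [-9.4, -1.7, 7.2]
opening: 0.0009
gripper_force: 4.9
```

>>> carry_out(
  targets=[
    {"hand":0,"x":-0.001,"y":0,"z":0.0,"ax":0,"ay":0,"az":0},
    {"hand":0,"x":-0.001,"y":0,"z":0.0,"ax":0,"ay":0,"az":0},
  ],
)

```text
t: 5.62
tool_pos: [0.5097, -0.0484, 0.2047]
orientation: [0.287, -3.123, -0.0]
force: [-13.9, -3.4, 10.8]
opening: 0.0004
gripper_force: 7.0
```

>>> carry_out(
  targets=[
    {"hand":0,"x":0.002,"y":0,"z":0.0,"ax":0,"ay":0,"az":0},
    {"hand":0,"x":0.008,"y":0,"z":0.0,"ax":0,"ay":0,"az":0},
    {"hand":0,"x":0.025,"y":0,"z":0.0,"ax":0,"ay":0,"az":0},
    {"hand":0,"x":0.05,"y":0,"z":-0.02,"ax":0,"ay":0,"az":0},
    {"hand":0,"x":0.08,"y":0,"z":-0.05,"ax":0,"ay":0,"az":0},
    {"hand":0,"x":0.12,"y":0,"z":-0.09,"ax":0,"ay":0,"az":0},
    {"hand":34,"x":0.15,"y":0,"z":-0.12,"ax":0,"ay":0,"az":0},
    {"hand":34,"x":0.17,"y":0,"z":-0.12,"ax":0,"ay":0,"az":0},
  ],
)

```text
t: 6.62
tool_pos: [0.3439, -0.0795, 0.3282]
orientation: [-0.287, 3.123, -0.004]
force: [0.3, -0.9, -1.5]
opening: 0.016
gripper_force: 0.0
```

```bash
python3 - <<'E'
from h import *
to(-.0535,-.158,.134,-45)
im,d=read_camera('top'); c=cv2.resize(im[150:290,235:385],(600,560),interpolation=cv2.INTER_CUBIC); cv2.imwrite('pics/crop2.png',c)
E
```

```text
t 6.62 nest xy [-0.1717 -0.0057] tip z 0.1422 tooly ang nest deg 89.94 F [ 0.3 -0.9 -1.5] q6 -2.13 open 0.01599519478498447
shift [-0.1183 -0.1522  0.0094]
turn [0.005  0.0067 2.3552]
```

View pics/crop2.png

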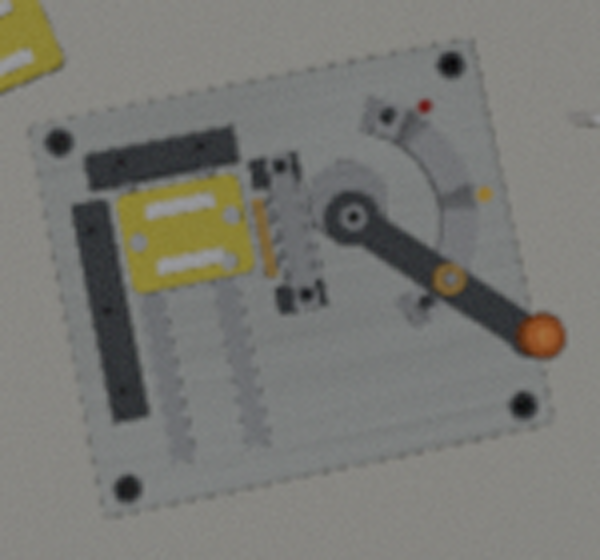

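The plate is now square up against the stop block, having moved about 36 mm, and the lever is still open. Next, over to the handle, turning the tool as it goes.

>>> carry_out(
  targets=[
    {"hand":34,"x":-0.015,"y":-0.019,"z":0.0,"ax":0,"ay":0,"az":0.18},
    {"hand":34,"x":-0.03,"y":-0.038,"z":0.0,"ax":0,"ay":0,"az":0.36},
    {"hand":34,"x":-0.045,"y":-0.057,"z":0.0,"ax":0,"ay":0,"az":0.54},
    {"hand":34,"x":-0.06,"y":-0.076,"z":0.0,"ax":0,"ay":0,"az":0.72},
    {"hand":34,"x":-0.075,"y":-0.095,"z":0.0,"ax":0,"ay":0,"az":0.9},
    {"hand":34,"x":-0.09,"y":-0.114,"z":0.0,"ax":0,"ay":0,"az":1.08},
    {"hand":34,"x":-0.105,"y":-0.133,"z":0.0,"ax":0,"ay":0,"az":1.26},
    {"hand":34,"x":-0.118,"y":-0.152,"z":0.0,"ax":0,"ay":0,"az":1.44},
  ],
)

```text
t: 7.68
tool_pos: [0.4887, -0.2074, 0.3247]
orientation: [1.854, 2.536, 0.001]
force: [-0.6, 0.0, -0.0]
opening: 0.0317
gripper_force: 0.0
```

>>> carry_out(
  targets=[
    {"hand":34,"x":0,"y":0,"z":0.0,"ax":0,"ay":0,"az":0.18},
    {"hand":34,"x":0,"y":0,"z":0.0,"ax":0,"ay":0,"az":0.36},
    {"hand":34,"x":0,"y":0,"z":0.0,"ax":0,"ay":0,"az":0.54},
    {"hand":34,"x":0,"y":0,"z":0.0,"ax":0,"ay":0,"az":0.72},
    {"hand":34,"x":0,"y":0,"z":0.0,"ax":0,"ay":0,"az":0.9},
    {"hand":34,"x":0,"y":0,"z":0.0,"ax":0,"ay":0,"az":0.915},
    {"hand":34,"x":0,"y":0,"z":0.0,"ax":0,"ay":0,"az":0.915},
  ],
)

```text
t: 8.55
tool_pos: [0.4879, -0.2069, 0.325]
orientation: [-2.777, -1.469, 0.0]
force: [-0.1, -0.2, 0.4]
opening: 0.0314
gripper_force: 0.0
```

```bash
python3 - <<'E'
from h import *
to(-.0535,-.159,.052,-45)
p=cam('wrist');im,d=read_camera('wrist'); cv2.imwrite('pics/w2.png',im)
E
```

```text
t 8.55 nest xy [-0.0534 -0.1573] tip z 0.139 tooly ang nest deg -44.77 F [-0.1 -0.2  0.4] q6 0.1 open 0.03138637030168444
shift [-0.0013  0.0011  0.087 ]
turn [-0.0001 -0.0001  0.0041]
```

View pics/w2.png

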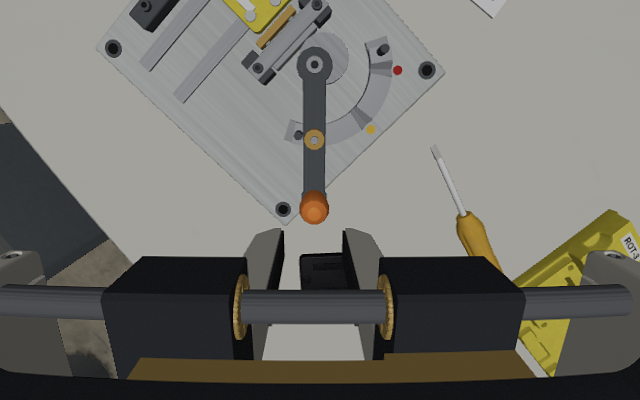

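The wrist view shows the handle (314,208) centred between the open fingertips (283 and 345). Cross-check its position, then lower.

```bash
python3 - <<'E'
from h import *
p=cam('wrist'); im=cv2.imread('pics/w2.png');hsv=cv2.cvtColor(im,cv2.COLOR_BGR2HSV)
h=cv2.inRange(hsv,(3,150,90),(14,255,255));h[:180]=0;h[235:]=0
ys,xs=np.nonzero(h[:,290:340]);print(xs.min()+290,xs.max()+290,ys.min(),ys.max())
for z in(.075,.083):print((onz(p,314,208,z)[:2]-o)@Rm)
E
```

```text
300 328 190 223
[-0.05369756 -0.15874608]
[-0.05192306 -0.15691387]
```

>>> carry_out(
  targets=[
    {"hand":38,"x":0,"y":0,"z":0.02,"ax":0,"ay":0,"az":0},
    {"hand":38,"x":0,"y":0,"z":0.04,"ax":0,"ay":0,"az":0},
    {"hand":38,"x":0,"y":0,"z":0.06,"ax":0,"ay":0,"az":0},
    {"hand":38,"x":0,"y":0,"z":0.075,"ax":0,"ay":0,"az":0},
    {"hand":38,"x":0,"y":0,"z":0.087,"ax":0,"ay":0,"az":0},
    {"hand":38,"x":0,"y":0,"z":0.087,"ax":0,"ay":0,"az":0},
  ],
)

```text
t: 9.35
tool_pos: [0.4875, -0.2068, 0.2373]
orientation: [-2.778, -1.464, 0.002]
force: [0.1, 0.2, 0.7]
opening: 0.0352
gripper_force: 0.0
```

```bash
python3 - <<'E'
from h import *
s,T=where()
P=np.array([.02,-.086]);
# lead of finger command relative to handle: pad gap (35-20)/2=~8mm => command angle ahead by .08
n0=(s['tool_pos'][:2]-o)@Rm
for a in np.r_[np.arange(0,1.69,.1),1.62,1.66,1.7,1.74]:
    t=np.radians(225)+a; n=P+.105*np.array([np.cos(t),np.sin(t)]); w=np.r_[o+Rm@n,s['tool_pos'][2]]
    print(round(a,2),(T.T@(w-s['tool_pos'])).round(4),'az',-round(a,2))
E
```

```text
t 9.35 nest xy [-0.0538 -0.1571] tip z 0.0513 tooly ang nest deg -44.95 F [0.1 0.2 0.7] q6 0.1 open 0.03522211819139231
0.0 [-0.0025  0.0019 -0.    ] az -0.0
0.1 [-0.002   0.0124 -0.    ] az -0.1
0.2 [-0.0004  0.0228 -0.    ] az -0.2
0.3 [ 0.0022  0.0329 -0.0001] az -0.3
0.4 [ 0.0058  0.0428 -0.0001] az -0.4
0.5 [ 0.0103  0.0523 -0.0001] az -0.5
0.6 [ 0.0158  0.0612 -0.0001] az -0.6
0.7 [ 0.0221  0.0696 -0.0001] az -0.7
0.8 [ 0.0293  0.0773 -0.0001] az -0.8
0.9 [ 0.0372  0.0842 -0.0002] az -0.9
1.0 [ 0.0457  0.0903 -0.0002] az -1.0
1.1 [ 0.0548  0.0955 -0.0002] az -1.1
1.2 [ 0.0644  0.0998 -0.0002] az -1.2
1.3 [ 0.0743  0.1031 -0.0002] az -1.3
1.4 [ 0.0846  0.1055 -0.0002] az -1.4
1.5 [ 0.095   0.1067 -0.0002] az -1.5
1.6 [ 0.1055  0.107  -0.0002] az -1.6
1.62 [ 0.1076  0.1069 -0.0002] az -1.62
1.66 [ 0.1118  0.1066 -0.0002] az -1.66
1.7 [ 0.1159  0.1061 -0.0002] az -1.7
1.74 [ 0.1201  0.1055 -0.0002] az -1.74
```

>>> carry_out(
  targets=[
    {"hand":38,"x":-0.002,"y":0.012,"z":0,"ax":0,"ay":0,"az":-0.1},
    {"hand":38,"x":-0.0005,"y":0.023,"z":0,"ax":0,"ay":0,"az":-0.2},
    {"hand":38,"x":0.002,"y":0.033,"z":0,"ax":0,"ay":0,"az":-0.3},
    {"hand":38,"x":0.006,"y":0.043,"z":0,"ax":0,"ay":0,"az":-0.4},
    {"hand":38,"x":0.0105,"y":0.052,"z":0,"ax":0,"ay":0,"az":-0.5},
    {"hand":38,"x":0.016,"y":0.061,"z":0,"ax":0,"ay":0,"az":-0.6},
    {"hand":38,"x":0.022,"y":0.0695,"z":0,"ax":0,"ay":0,"az":-0.7},
  ],
)

```text
t: 10.22
tool_pos: [0.5578, -0.2283, 0.2388]
orientation: [-2.104, -2.332, 0.001]
force: [-1.5, -0.2, -0.5]
opening: 0.0354
gripper_force: 0.7
```

```bash
cat > lv.py <<'E'
from h import *
s,T=where()
P=np.array([.02,-.086]); v=(s['tool_pos'][:2]-o)@Rm-P
print('tool angle',np.arctan2(v[1],v[0])%(2*np.pi)-np.radians(225),'r',np.hypot(*v))
y=T[:2,1]@Rm; ya=np.arctan2(y[1],y[0])+np.pi/4
for a in np.r_[np.arange(.8,1.69,.1),1.62,1.66,1.7,1.74]:
    t=np.radians(225)+a; n=P+.105*np.array([np.cos(t),np.sin(t)]); w=np.r_[o+Rm@n,.2373]
    print(round(a,2),(T.T@(w-s['tool_pos'])).round(4),'az',-round(a-ya,3))
E
python3 lv.py
```

```text
t 10.22 nest xy [ 0.0114 -0.1911] tip z 0.0528 tooly ang nest deg -4.66 F [-1.5 -0.2 -0.5] q6 -0.58 open 0.03539775899450739
tool angle 0.7040382433150469 r 0.10542651532950777
0.8 [0.0009 0.0101 0.0015] az -0.096
0.9 [0.0024 0.0204 0.0015] az -0.196
1.0 [0.005  0.0306 0.0015] az -0.296
1.1 [0.0086 0.0405 0.0014] az -0.396
1.2 [0.0131 0.05   0.0014] az -0.496
1.3 [0.0185 0.0589 0.0014] az -0.596
1.4 [0.0248 0.0673 0.0014] az -0.696
1.5 [0.032  0.075  0.0014] az -0.796
1.6 [0.0398 0.082  0.0014] az -0.896
1.62 [0.0415 0.0833 0.0014] az -0.916
1.66 [0.0449 0.0858 0.0014] az -0.956
1.7 [0.0483 0.0881 0.0014] az -0.996
1.74 [0.0519 0.0903 0.0014] az -1.036
```

Works as planned; carry on along the arc.

>>> carry_out(
  targets=[
    {"hand":38,"x":0.001,"y":0.01,"z":0.001,"ax":0,"ay":0,"az":-0.1},
    {"hand":38,"x":0.0025,"y":0.0205,"z":0.001,"ax":0,"ay":0,"az":-0.2},
    {"hand":38,"x":0.005,"y":0.0305,"z":0.001,"ax":0,"ay":0,"az":-0.3},
    {"hand":38,"x":0.0085,"y":0.0405,"z":0.001,"ax":0,"ay":0,"az":-0.4},
    {"hand":38,"x":0.013,"y":0.05,"z":0.001,"ax":0,"ay":0,"az":-0.5},
    {"hand":38,"x":0.0185,"y":0.059,"z":0.001,"ax":0,"ay":0,"az":-0.6},
    {"hand":38,"x":0.025,"y":0.067,"z":0.001,"ax":0,"ay":0,"az":-0.7},
    {"hand":38,"x":0.032,"y":0.075,"z":0.001,"ax":0,"ay":0,"az":-0.8},
  ],
)

```text
t: 11.22
tool_pos: [0.6293, -0.1893, 0.238]
orientation: [1.031, 2.967, -0.001]
force: [-0.7, 0.0, -0.3]
opening: 0.0353
gripper_force: 0.1
```

```bash
python3 lv.py | grep -v '^1.[0-3] '
```

```text
t 11.22 nest xy [ 0.0888 -0.1658] tip z 0.052 tooly ang nest deg 41.15 F [-0.7  0.  -0.3] q6 -1.27 open 0.03533868112462111
tool angle 1.4969807855340953 r 0.10539376395496872
0.8 [ 0.0253 -0.0672  0.0007] az 0.704
0.9 [ 0.0189 -0.0589  0.0007] az 0.604
1.4 [ 0.001  -0.0102  0.0007] az 0.104
1.5 [0.0004 0.0003 0.0006] az 0.004
1.6 [0.0009 0.0108 0.0006] az -0.096
1.62 [0.0011 0.0129 0.0006] az -0.116
1.66 [0.0017 0.0171 0.0006] az -0.156
1.7 [0.0024 0.0212 0.0006] az -0.196
1.74 [0.0033 0.0253 0.0006] az -0.236
```

>>> carry_out(
  targets=[
    {"hand":38,"x":0.0005,"y":0.006,"z":0,"ax":0,"ay":0,"az":-0.05},
    {"hand":38,"x":0.001,"y":0.011,"z":0,"ax":0,"ay":0,"az":-0.1},
    {"hand":38,"x":0.0015,"y":0.015,"z":0,"ax":0,"ay":0,"az":-0.13},
    {"hand":38,"x":0.0015,"y":0.015,"z":0,"ax":0,"ay":0,"az":-0.13},
  ],
)

```text
t: 11.72
tool_pos: [0.6375, -0.1766, 0.238]
orientation: [0.84, 3.026, -0.001]
force: [0.5, -3.3, 0.4]
opening: 0.0357
gripper_force: 1.5
```

>>> carry_out(
  targets=[
    {"hand":38,"x":0.0003,"y":0.002,"z":0,"ax":0,"ay":0,"az":-0.02},
    {"hand":38,"x":0.0003,"y":0.003,"z":0,"ax":0,"ay":0,"az":-0.02},
  ],
)

```text
t: 11.98
tool_pos: [0.638, -0.1755, 0.238]
orientation: [-0.811, -3.035, 0.006]
force: [-8.2, -13.3, 2.8]
opening: 0.0354
gripper_force: 7.4
```

```bash
python3 lv.py | grep '^t'; python3 - <<'E'
from h import *
im,d=read_camera('scene'); c=cv2.resize(im[190:290,240:390],(750,500),interpolation=cv2.INTER_CUBIC); cv2.imwrite('pics/scr3.png',c)
E
```

```text
t 11.97 nest xy [ 0.0998 -0.1539] tip z 0.052 tooly ang nest deg 49.52 F [ -8.2 -13.3   2.8] q6 -1.39 open 0.03543374527623047
tool angle 1.651470545192824 r 0.10480422620071984
```

View pics/scr3.png

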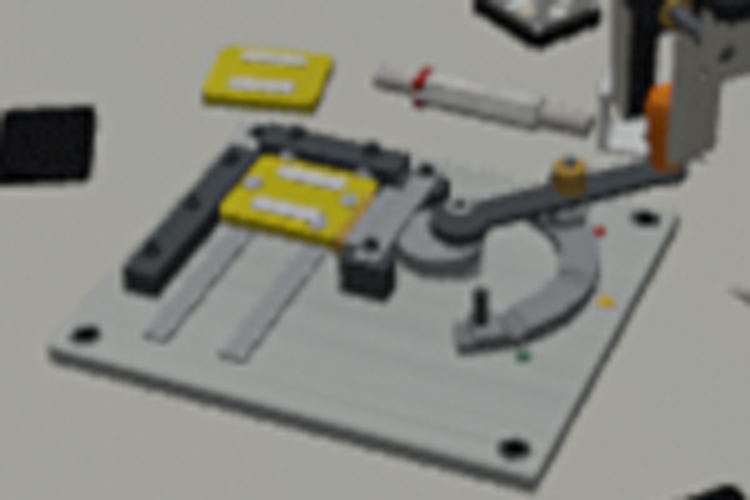

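The lever is hard against its second stop (about 15 N reaction), and the plate sits between rail and jaw. Centre the fingers on the handle, then lift.

>>> carry_out(
  targets=[
    {"hand":38,"x":0,"y":0,"z":0,"ax":0,"ay":0,"az":0},
    {"hand":45,"x":0,"y":-0.005,"z":0,"ax":0,"ay":0,"az":0},
    {"hand":45,"x":0,"y":-0.0095,"z":0,"ax":0,"ay":0,"az":0},
    {"hand":45,"x":0,"y":-0.0095,"z":-0.01,"ax":0,"ay":0,"az":0},
    {"hand":45,"x":0,"y":-0.0095,"z":-0.04,"ax":0,"ay":0,"az":0},
    {"hand":45,"x":0,"y":-0.0095,"z":-0.08,"ax":0,"ay":0,"az":0},
    {"hand":45,"x":0,"y":-0.0095,"z":-0.12,"ax":0,"ay":0,"az":0},
    {"hand":45,"x":0,"y":-0.0095,"z":-0.14,"ax":0,"ay":0,"az":0},
  ],
)

```text
t: 13.02
tool_pos: [0.6343, -0.1816, 0.3811]
orientation: [0.809, 3.031, -0.0]
force: [0.7, -0.4, 0.1]
opening: 0.0419
gripper_force: 0.0
```

>>> carry_out(
  targets=[
    {"hand":45,"x":0.02,"y":-0.03,"z":0,"ax":0,"ay":0,"az":0},
    {"hand":45,"x":0.02,"y":-0.08,"z":0,"ax":0,"ay":0,"az":0},
    {"hand":45,"x":0.02,"y":-0.13,"z":0,"ax":0,"ay":0,"az":0},
    {"hand":45,"x":0.02,"y":-0.17,"z":0,"ax":0,"ay":0,"az":0},
    {"hand":45,"x":0.02,"y":-0.17,"z":0,"ax":0,"ay":0,"az":0},
  ],
)

```text
t: 13.65
tool_pos: [0.5302, -0.3213, 0.3766]
orientation: [-0.815, -3.033, 0.0]
force: [0.6, -0.8, -0.6]
opening: 0.0416
gripper_force: 0.0
```

```bash
python3 - <<'E'
from h import *
where()
im,d=read_camera('top'); c=cv2.resize(im[150:290,235:385],(600,560),interpolation=cv2.INTER_CUBIC); cv2.imwrite('pics/crop4.png',c)
p=cam('top');hsv=cv2.cvtColor(im,cv2.COLOR_BGR2HSV)
h=cv2.inRange(hsv,(3,150,90),(14,255,255)); h[:,:330]=0;h[:,400:]=0;h[:150]=0;h[250:]=0
M=cv2.moments(h,True)
if M['m00']:
    n=(onz(p,M['m10']/M['m00'],M['m01']/M['m00'],.08)[:2]-o)@Rm-[.02,-.086];print(n,np.arctan2(n[1],n[0])%(2*np.pi)-np.radians(225))
E
```

```text
t 13.65 nest xy [-0.0328 -0.2775] tip z 0.1906 tooly ang nest deg 49.36 F [ 0.6 -0.8 -0.6] q6 -1.67 open 0.04158190790801167
[ 0.07363721 -0.07163633] 1.5845686677217996
```

View pics/crop4.png

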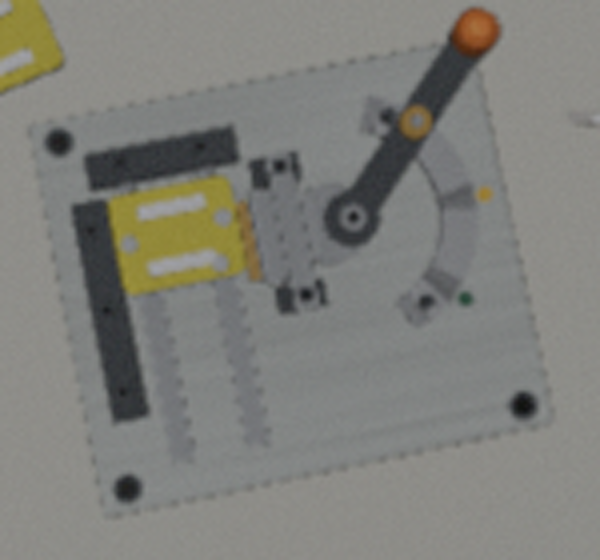

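The lever is locked at about 1.58 rad. The plate is home, against the rail, with the jaw pad against it, and the robot is clear.

```bash
python3 -c "
from plant import robot
print(robot.close_job())"
```

```text
the job is handed in; nothing more can be done
None
```

I handed the job in after about 14 s on the robot's clock: camera checks show the pin plate home against the stops and against the rail, and the cam lever at its second stop (about 1.58 rad). I had no reading of the jaw's force on the plate, and the hand-in returned no verdict.

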